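# Tap the last press nut in the leaf jig

## Task

Finish this batch of brass nuts for the shop's cheese presses: put the blank from the wooden disc into the tapping jig's nest (taking out any finished nut still in it), lower the leaf gently onto its stops, and tap it with the crank, half a turn forward and a quarter back each time, until you reach the depth stop at one and a quarter turns. Then wind the tap right out, swing the leaf up past upright and leave it standing open, and gather the new nut and every finished nut, in the jig or on the worktop, in the aluminium tray. Leave the shop's other things where they are.

Things in the scene. Friction and masses are not known exactly. Their poses are not given: they have to be found in the camera images.
- blank_c (a point): Brass press nut, 0.2 kg, 38 mm high: 42 mm square flange 12 mm thick, on it a round collar 30 mm across and 26 mm high, to grasp it by. This point is its centre, 19 mm above its underside; z is the bore axis (up when it stands), x and y square to the flange's sides. This is the untapped blank with a plain bore; it alone stands on the round wooden disc (150 mm across, 20 mm high) at the left.
- nut1_c (a point): Brass press nut, 0.2 kg, 38 mm high: 42 mm square flange 12 mm thick, on it a round collar 30 mm across and 26 mm high, to grasp it by. This point is its centre, 19 mm above its underside; z is the bore axis (up when it stands), x and y square to the flange's sides. Already tapped. If present it still sits in the jig's nest.
- nut2_c (a point): Brass press nut, 0.2 kg, 38 mm high: 42 mm square flange 12 mm thick, on it a round collar 30 mm across and 26 mm high, to grasp it by. This point is its centre, 19 mm above its underside; z is the bore axis (up when it stands), x and y square to the flange's sides. Already tapped. If present it stands on the worktop, to the right of the jig or behind the wooden disc.
- nut3_c (a point): Brass press nut, 0.2 kg, 38 mm high: 42 mm square flange 12 mm thick, on it a round collar 30 mm across and 26 mm high, to grasp it by. This point is its centre, 19 mm above its underside; z is the bore axis (up when it stands), x and y square to the flange's sides. Already tapped. If present it stands on the worktop, to the right of the jig or behind the wooden disc.
- nest (a point): Centre of the floor of the jig's nest, 12 mm above the worktop: a square pocket, 45 mm wide and 10 mm deep with chamfered mouth, that takes a nut's flange in any of its four square positions (1.5 mm play on each side). Axes turn with the jig: x towards the hinge (about to the robot's left), y towards the robot, z up.
- jig: Fixed steel tapping jig; origin on the worktop under the nest centre, axes as the nest's. Base plate 205 x 136 x 12 mm, from x = -80 to x = 125 mm. Two stop posts, 56 mm high and 13 mm thick, stand at x = -56, y = +-34 mm; two hinge ears, 72 mm high, at x = 95, y = +-52 mm.
- leaf_hinge (a point): Middle of the leaf's hinge axis, 95 mm from the nest centre along the nest's x and 62 mm above the worktop. The axis is this frame's y.
- leaf_handle (a point): Middle of the lug on the leaf's free edge, to take it by: it stands 40 mm out from the leaf's edge, 14 mm wide (along the hinge axis), 14 mm thick; this point is 180 mm from the hinge axis; 62 mm high at the jig's right end when the leaf is shut, on top when it is open. Pinched across its width, it can turn between the fingers as they follow the arc.
- leaf (a joint): Hinge of the jig's leaf, a steel plate 84 mm wide and 12 mm thick that carries the tap with its crank. 0 = shut, level, on its two stop posts (6 mm above a seated nut); 1.57 = upright; 1.95 = leaning over to its limit. The hinge is stiff: the leaf stays wherever it is left, and needs up to about 8 N at the lug.
- crank (a joint): Crank angle (rad); the crank screws the tap down through the leaf, 8 mm a turn. 0 = tap fully up (a stop), growing clockwise seen from above (forward, into the work); 7.85 (1.25 turns) = depth stop, collar on bush. From the nest axis the knob lies along the nest's +x (to the hinge) at 0, -y at 1.57, -x at 3.14, +y at 4.71. It needs about 4 N at the knob and stays where left.
- crank_knob (a point): Centre of the crank's upright black knob, 20 mm across and 36 mm high, which spins freely on its pin; the crank arm's top lies 22 mm below this point. With the leaf shut it runs on a circle of 45 mm radius about the vertical through the nest centre, 126 mm above the worktop with the tap up, 116 mm at full depth.
- tray_in (a point): Centre of the inner floor (4 mm above the worktop) of the open aluminium tray at the right: 132 mm inside along its x, 192 mm inside along its y, walls 4 mm thick, rim 32 mm above the worktop. Behind jig and tray, 0.61 m ahead of the robot, a fixed glass screen 240 mm high runs across the worktop (its left end 0.24 m to the left).
- chip_brush: turquoise hand brush, 85 x 30 mm, 55 high, behind the disc at the left; a bystander
- felt_pen: white felt pen lying near the front edge, 138 mm long, 16 thick; a bystander
- packing_tape: roll of beige tape lying flat, 62 mm across, 19 high; a bystander

How it is judged:
By the outcome, as a careful person would: the job done as asked, in the order asked, and still so for the second after the job is handed in, with the robot touching nothing.
Of nut1, nut2, nut3 only 1 to 3 are there at a start; the rules pass over those that are not, and their reading is None.
At some moment in a run one of blank, nut2, nut3 may be knocked a few centimetres aside while the robot is not near it.
Once in a run the grip may slacken for a moment while it holds something.
It also fails if it takes over 210 s, if anything falls off the work surface, if the arm or the gripper's body presses on something with over 40 N, if the wrist force passes 120 N, or if a joint passes its speed limit or range.

## Robot

A 7-joint arm with a two-finger parallel gripper is mounted at the origin on a cart in front of the work surface, level with it; the furniture and walls round the work are solid. World frame = base frame: x ahead of the robot, y to its left, z up, the work surface at z = 0. Lengths are in m, angles in rad, forces in N, time in s.
With the tool pointing down it reaches from about 0.4 to 0.85 m from the base axis. Payload 10.4 kg.
Tool frame: the origin (TCP) lies at the very end of the fingers, on their centre line; the grasp point (between the pads) lies 19 mm behind it (r.pinch_z is the distance from the TCP to the grasp point, in m); z points along the fingers, y is the line along which they close (so a half turn about z gives the same grasp; the last joint's range is limited). The gripper opens to 87 mm and grips with 3 to 60 N. Pads are 19 mm wide; open, the fingers measure 117 mm over their backs; the gripper's body (75 mm by 190 mm) begins 51 mm behind the grasp point.
Start: joints at [-1.371, 0.332, -0.065, 1.46, 0.022, 1.35, -0.088], TCP at [0.138, 0.61, 0.223] pointing down, gripper open.
Joint ranges: [-2.6, 2.6], [-0.5, 2.12], [-1.47, 1.34], [0.16, 2.42], [-1.27, 4.41], [0.06, 2.06], [-2.6, 2.6]. Speed limits (rad/s): [2.22, 2.22, 2.79, 2.79, 3.14, 3.14, 3.14].

## Interface

Orientations are given as a unit quaternion [x, y, z, w].
In Python, from bench import sensors, vision, r gives the robot as it stands.
- The arm moves only by the shell command python3 -m crank 'ROWS' [OPENING] [FORCE]. ROWS is JSON, a list of rows, each a list of 2 entries, a list of its own where there are three numbers: the shift along the tool's x, y, z normalised to -1 to 1, where 1 is 3 cm, then the turn about the tool's z normalised to -1 to 1, where 1 is 8 degrees. A call has 1 to 12 rows; each row shifts and turns the commanded pose from where the row before left it, along the tool's axes as they then stand; what a row does not reach is not made up. A row lasts 1/8 s, in which the tool goes at most 62.5 mm and 10.7 degrees, less where a joint would pass 70% of its speed; a pose out of reach is approached as far as the arm can. A call with a number of a shift or a turn outside -1 to 1 is refused whole. A call with a gripper value outside its range is refused whole. OPENING is the opening, from 0 (shut) to 1 (fully open), set as the call begins (- or left out, the last holds). The fingers move at their own pace and stop on an object; FORCE is the grip in N (left out, the last holds). Time passes only in rows, so rows that do not move let the fingers close. It gives the time, the measured TCP pose, the force, the opening and the grip force at its end, in the units of the state.
- sensors.read_state(): the state, without advancing time (a new reading comes with each control period).
- vision.camera(name): name is "side" or "top"; returns the picture (480x640x3 uint8, red, green, blue); there is no depth.
- vision.camera_model(name): a dict with "vertical_fov" (degrees; the focal length in pixels is half the picture's height over the tangent of half this angle, whatever the lens; pixels are square), "cx", "cy" (the principal point, pixels), "dist" ([k1, k2, p1, p2, k3] as OpenCV has them; the pictures are not rectified), "camera_from_world" (4x4, takes a point from world to camera coordinates). Camera axes: x right, y down, z forward; pixel columns grow to the right and rows downward; lengths in m; the calibration is good to about 2 mm. A picture is of the moment at which its call begins. camera_model takes no time and is no camera call.
- r.close_job(): hands the job in; it is judged then, once.
The state is a dict: "time": time; "joint_positions": joint angles; "joint_vel": joint speeds; "joint_torque": joint torques, N m; "ee_pos": TCP position; "eef_rot": TCP orientation; "ft_force": force on the tool from outside, world axes, zero at the start; "torque": the same for the moment, N m; "width": finger opening in m; "grip_force": force on a finger pad.
Only numpy, scipy, OpenCV 4.12 (cv2) and the standard library are available. Lean on these libraries where they do the work, as an engineer would, in place of code of your own. Each camera call takes 0.05 s, during which the arm holds its last target. There are 200 camera calls.

## Working session

There is one attempt and no reset: what is moved stays moved. The work goes in short steps, Python scripts to look and compute and a shell command to move; the robot and the scene stay as the last step left them, time stands still between calls to the robot, and variables do not carry over. Pictures are saved under pics/ and viewed, at most 14 in all, crops included, and the job is handed in when it is done.

```bash
ls; mkdir -p pics; cat > h.py <<'E'
import numpy as np, cv2
from bench import sensors, vision, r
from scipy.spatial.transform import Rotation as R
def model(n):
    m=vision.camera_model(n); f=240/np.tan(np.radians(m["vertical_fov"])/2)
    K=np.array([[f,0,m["cx"]],[0,f,m["cy"]],[0,0,1]]); return K,np.array(m["dist"],float),np.array(m["camera_from_world"])
def snap(n,fn,crop=None,s=1):
    im=vision.camera(n)[:,:,::-1]
    cv2.imwrite('pics/full_'+fn,im)
    if crop: x0,y0,x1,y1=crop; im=im[y0:y1,x0:x1]
    cv2.imwrite('pics/'+fn,cv2.resize(im,None,fx=s,fy=s,interpolation=cv2.INTER_CUBIC))
def w(n,u,v,z):
    K,d,T=model(n); p=cv2.undistortPoints(np.array([[[u,v]]],float),K,d)[0,0]
    Rr=T[:3,:3]; c=-Rr.T@T[:3,3]; dr=Rr.T@np.array([p[0],p[1],1]); return c+dr*(z-c[2])/dr[2]
def px(n,P):
    K,d,T=model(n); return cv2.projectPoints(np.array(P,float).reshape(-1,1,3),cv2.Rodrigues(T[:3,:3])[0],T[:3,3],K,d)[0][:,0]
def st():
    s=sensors.read_state(); q=R.from_quat(s["eef_rot"]); 
    print('t',round(s["time"],2),'p',np.round(s["ee_pos"],4),'x',np.round(q.as_matrix()[:,0],3),'y',np.round(q.as_matrix()[:,1],3),'z',np.round(q.as_matrix()[:,2],3),'F',np.round(s["ft_force"],1),'w',round(s["width"],4),'g',round(s["grip_force"],1),'j7',round(s["joint_positions"][6],2)); return s,q
def go(target,yaw=None):
    "shift in tool units (3cm) and turn units (8deg) to target; yaw= desired tool-y direction angle mod 180"
    s,q=st(); d=np.array(target)-s["ee_pos"]; M=q.as_matrix()
    print('units',np.round(M.T@d/0.03,2))
    if yaw is not None:
        a=np.degrees(np.arctan2(M[1,1],M[0,1])); t=(yaw-a+90)%180-90; print('turn about world z deg',round(t,1),'units tool z',round(-t/8,2))
E
python3 - <<'E'
from h import *
st()
for n in("top","side"):
    snap(n,n+'0.png'); K,d,T=model(n); print(n,-T[:3,:3].T@T[:3,3],K[0,0],d)
E
```

```text
pics
t 0.0 p [0.138  0.6092 0.2218] x [-0.975  0.221 -0.   ] y [ 0.221  0.975 -0.001] z [-0.    -0.001 -1.   ] F [-0.3  0.   0.7] w 0.0871 g 0.0 j7 -0.09
top [0.26184026 0.06172216 1.5148425 ] 559.000642246134 [0.03523134 0.         0.         0.         0.        ]
side [0.58926683 0.7773334  1.09803381] 494.4899210983648 [-0.01807084  0.          0.          0.          0.        ]
```

View pics/top0.png

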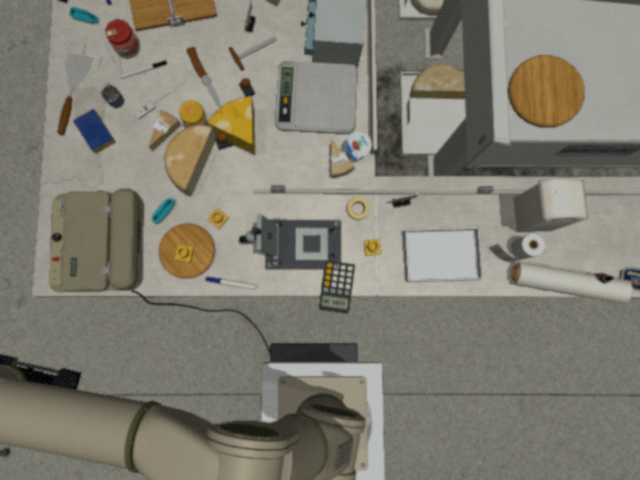

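View pics/side0.png

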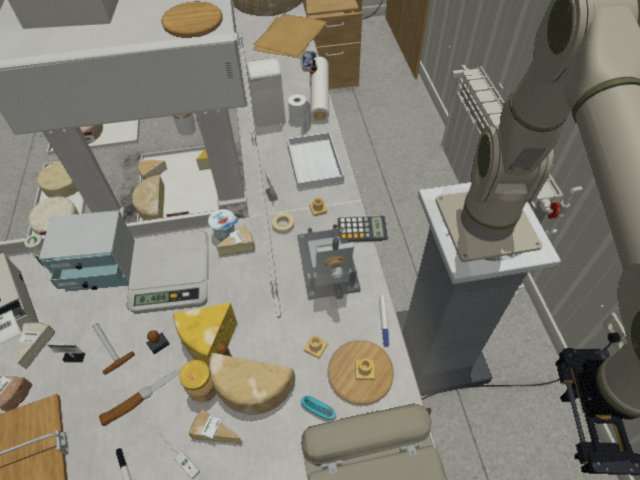

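The nest looks empty, the leaf is open, blank is on the disc (top 184,254), and finished nuts are at (218,217) and (373,246). I'll enlarge the crop to get closer pixel positions.

```bash
python3 - <<'E'
from h import *
im=cv2.imread('pics/top0.png')
def cr(x0,x1,y0,y1,s): return cv2.resize(im[y0:y1,x0:x1],None,fx=s,fy=s,interpolation=cv2.INTER_CUBIC)
a=cr(150,280,195,295,6); b=cr(240,380,200,300,5.5714)
cv2.imwrite('pics/c1.png',np.vstack([cv2.resize(cr(150,310,195,280,5),(800,425))])); cv2.imwrite('pics/c2.png',cr(240,400,195,305,5))
E
```

```text
(no output)
```

View pics/c2.png

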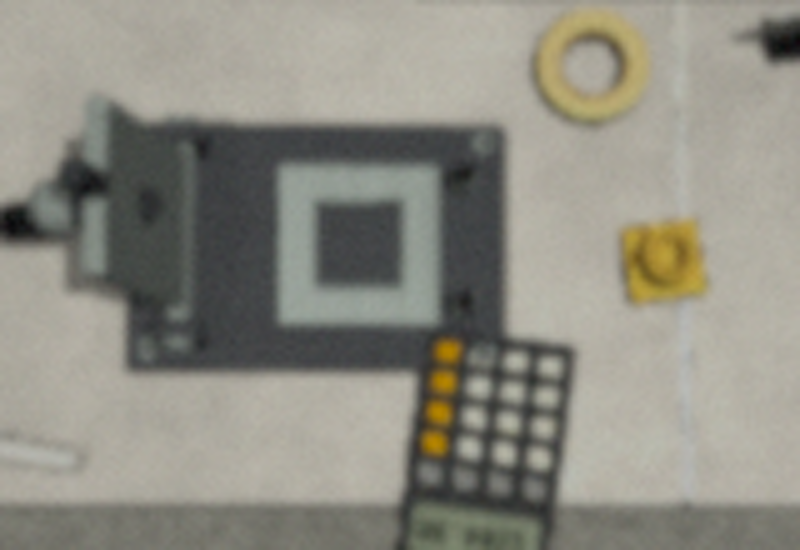

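View pics/c1.png

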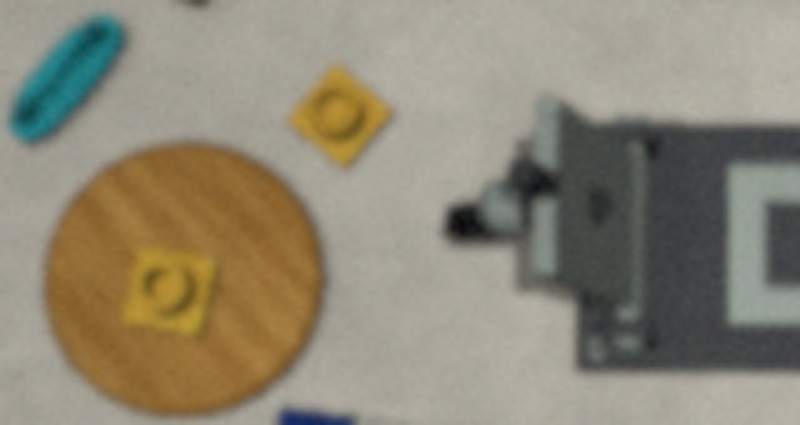

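```bash
cat > m.py <<'E'
from h import *
c2=lambda u,v:(240+u/5-.4,195+v/5-.4); c1=lambda u,v:(150+u/5-.4,195+v/5-.4)
def poly(c,P,z): return np.array([w('top',*c(*p),z) for p in P])
def rep(n,P):
    e=[P[(i+1)%4]-P[i] for i in range(4)]
    print(n,'c',np.round(P.mean(0),4),'yaws',[round(np.degrees(np.arctan2(a[1],a[0]))%90,1) for a in e],'len',[round(np.linalg.norm(a),4) for a in e])
N=poly(c2,[(316,203),(402,203),(402,286),(316,286)],.022); rep('nest',N)
rep('base',poly(c2,[(128,128),(503,128),(503,370),(128,370)],.012))
rep('nutR',poly(c2,[(622,228),(697,220),(706,295),(631,304)],.012))
rep('blank',poly(c1,[(133,248),(217,260),(207,335),(122,322)],.032))
rep('nutL',poly(c1,[(338,65),(392,115),(345,167),(290,117)],.012))
rep('tray',np.array([w('top',*p,.032) for p in [(404,230),(479,230),(480,282),(405,283)]]))
E
python3 - <<'E'
from m import *
n=N.mean(0)
for th in (1.57,1.7,1.8,1.95):
    for rr in (.14,.18,.2):
        P=[n[0],n[1]+.095-rr*np.cos(th),.062+rr*np.sin(th)]; print(th,rr,px('top',P)[0].round(1),px('side',P)[0].round(1))
a=cv2.imread('pics/side0.png')[190:310,280:400]; b=cv2.imread('pics/top0.png')[200:275,230:330]
cv2.imwrite('pics/c3.png',np.hstack([cv2.resize(a,(420,420),interpolation=2),cv2.resize(b,(380,285),interpolation=2).__class__((420,380,3),np.uint8)*0+cv2.copyMakeBorder(cv2.resize(b,(380,285),interpolation=2),0,135,0,0,0)]))
E
```

```text
nest c [0.4628 0.028  0.022 ] yaws [np.float64(0.1), np.float64(89.8), np.float64(0.1), np.float64(0.1)] len [np.float64(0.0465), np.float64(0.0451), np.float64(0.0463), np.float64(0.0451)]
base c [0.462  0.0513 0.012 ] yaws [np.float64(0.2), np.float64(89.5), np.float64(0.1), np.float64(0.6)] len [np.float64(0.2046), np.float64(0.1325), np.float64(0.202), np.float64(0.1322)]
nutR c [ 0.4551 -0.1378  0.012 ] yaws [np.float64(6.3), np.float64(5.7), np.float64(7.0), np.float64(5.8)] len [np.float64(0.0412), np.float64(0.0413), np.float64(0.0411), np.float64(0.0418)]
blank c [0.4358 0.3677 0.032 ] yaws [np.float64(81.9), np.float64(84.3), np.float64(81.3), np.float64(83.7)] len [np.float64(0.045), np.float64(0.0403), np.float64(0.0454), np.float64(0.0398)]
nutL c [0.5342 0.2823 0.012 ] yaws [np.float64(47.3), np.float64(49.2), np.float64(47.9), np.float64(48.8)] len [np.float64(0.0407), np.float64(0.038), np.float64(0.041), np.float64(0.0384)]
tray c [ 0.4283 -0.321   0.032 ] yaws [np.float64(0.1), np.float64(88.4), np.float64(0.9), np.float64(89.6)] len [np.float64(0.2021), np.float64(0.1399), np.float64(0.1994), np.float64(0.1424)]
1.57 0.14 [273.1 233.3] [333.1 238.6]
1.57 0.18 [272.4 230.6] [333.1 227.7]
1.57 0.2 [272.  229.3] [333.1 222. ]
1.7 0.14 [265.5 233.3] [334.6 245.3]
1.7 0.18 [262.2 230.7] [335.1 236.5]
1.7 0.2 [260.5 229.4] [335.4 231.8]
1.8 0.14 [259.8 233.5] [335.8 250.9]
1.8 0.18 [254.6 230.9] [336.7 243.8]
1.8 0.2 [252.  229.6] [337.1 240.1]
1.95 0.14 [251.5 233.9] [337.5 259.8]
1.95 0.18 [243.8 231.4] [339.  255.6]
1.95 0.2 [239.8 230.2] [339.7 253.4]
```

View pics/c3.png

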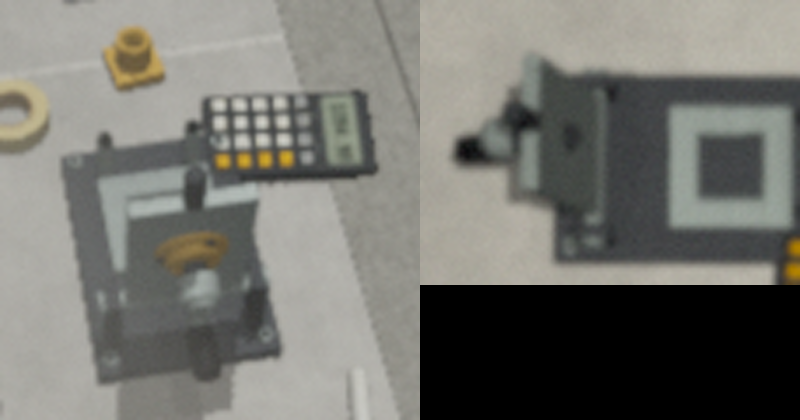

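```bash
python3 - <<'E'
from h import *
def tri(a,b):
    o=[]
    for n in('top','side'):
        K,d,T=model(n); o.append(T[:3])
    u=[cv2.undistortPoints(np.array([[p]],float),*model(n)[:2])[0,0] for n,p in(('top',a),('side',b))]
    X=cv2.triangulatePoints(o[0],o[1],u[0],u[1])[:,0]; return (X[:3]/X[3]).round(3)
for a,b in(((327,262),(341,241)),((320,306),(387,240)),((355,264.6),(338.6,217.7)),((348,311),(385,216.5))): print('calc',tri(a,b))
f=lambda u,v:(280+u/3.5,190+v/3.5)
print('nutR top',tri((240+660/5,195+252/5),f(132,36)))
print('lug',tri((256.5,228),f(195,188)))
print('knob',tri((150+468/5,195+222/5),f(205,350)))
s,q=st(); go([.4358,.3677,.2],-8)
E
```

```text
calc [ 0.415 -0.015 -0.003]
calc [ 0.293  0.006 -0.   ]
calc [ 0.407 -0.09   0.006]
calc [ 0.28  -0.068  0.009]
nutR top [ 0.456 -0.133  0.043]
lug [0.467 0.161 0.236]
knob [0.463 0.202 0.106]
t 0.1 p [0.138  0.6092 0.2219] x [-0.975  0.221 -0.   ] y [ 0.221  0.975 -0.001] z [-0.    -0.001 -1.   ] F [-0.2 -0.6  0.8] w 0.0869 g 0.0 j7 -0.09
t 0.1 p [0.138  0.6092 0.2219] x [-0.975  0.221 -0.   ] y [ 0.221  0.975 -0.001] z [-0.    -0.001 -1.   ] F [-0.2 -0.6  0.8] w 0.0869 g 0.0 j7 -0.09
units [-11.46  -5.66   0.74]
turn about world z deg -85.2 units tool z 10.65
```

```bash
python3 -m crank '[[[-0.95,-0.47,0],0],[[-0.95,-0.47,0],0],[[-0.95,-0.47,0],0],[[-0.95,-0.47,0],0],[[-0.95,-0.47,0],0],[[-0.95,-0.47,0],0],[[-0.95,-0.47,0],0],[[-0.95,-0.47,0],0],[[-0.95,-0.47,0],0],[[-0.95,-0.47,0],0],[[-0.95,-0.47,0],0],[[-0.95,-0.47,0],0]]' 0.7 20
python3 -m crank '[[[0,0,0],0.97],[[0,0,0],0.97],[[0,0,0],0.97],[[0,0,0],0.97],[[0,0,0],0.97],[[0,0,0],0.97],[[0,0,0],0.97],[[0,0,0],0.97],[[0,0,0],0.97],[[0,0,0],0.97],[[0,0,0],0.97],[[0,0,0],0]]'
python3 - <<'E'
from h import *
go([.4358,.3677,.2],-7)
snap('side','s1.png',(240,180,460,400),2.7)
E
```

```text
time: 1.6
ee_pos: [0.4348, 0.3682, 0.2222]
eef_rot: [0.111, 0.994, -0.0, -0.0]
ft_force: [0.1, 0.6, -0.2]
width: 0.0609
grip_force: 0.0
time: 3.1
ee_pos: [0.4341, 0.3689, 0.2222]
eef_rot: [0.755, 0.656, -0.0, 0.0]
ft_force: [0.4, -0.3, -0.3]
width: 0.0611
grip_force: 0.0
t 3.1 p [0.4341 0.3689 0.2222] x [ 0.14  0.99 -0.  ] y [ 0.99 -0.14 -0.  ] z [-0. -0. -1.] F [ 0.4 -0.3 -0.3] w 0.0611 g 0.0 j7 -0.87
units [-0.03  0.06  0.74]
turn about world z deg 1.1 units tool z -0.13
```

View pics/s1.png

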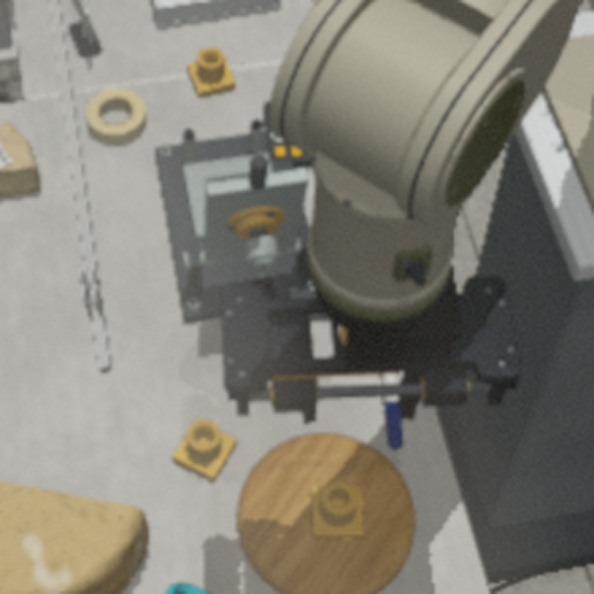

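```bash
python3 - <<'E'
from h import *
print(w('side',240+338/2.7,180+493/2.7,.058), px('side',[.4358,.3677,.058]))
E
python3 -m crank '[[[-0.03,0.05,1],0],[[0,0,1],0],[[0,0,1],0],[[0,0,1],0],[[0,0,0],0]]'
python3 - <<'E'
from h import *
go([.4358,.3677,.036],-7)
snap('side','s2.png',(300,300,440,405),5.5)
E
```

```text
[0.43704841 0.36567555 0.058     ] [[365.94648515 363.35388965]]
time: 3.78
ee_pos: [0.4344, 0.3668, 0.1006]
eef_rot: [0.755, 0.656, -0.002, 0.0]
ft_force: [0.7, -0.7, 1.7]
width: 0.0614
grip_force: 0.0
t 3.77 p [0.4344 0.3668 0.1006] x [ 0.139  0.99  -0.004] y [ 0.99  -0.139 -0.002] z [-0.003 -0.003 -1.   ] F [ 0.7 -0.7  1.7] w 0.0614 g 0.0 j7 -0.84
units [0.04 0.05 2.15]
turn about world z deg 1.0 units tool z -0.12
```

View pics/s2.png

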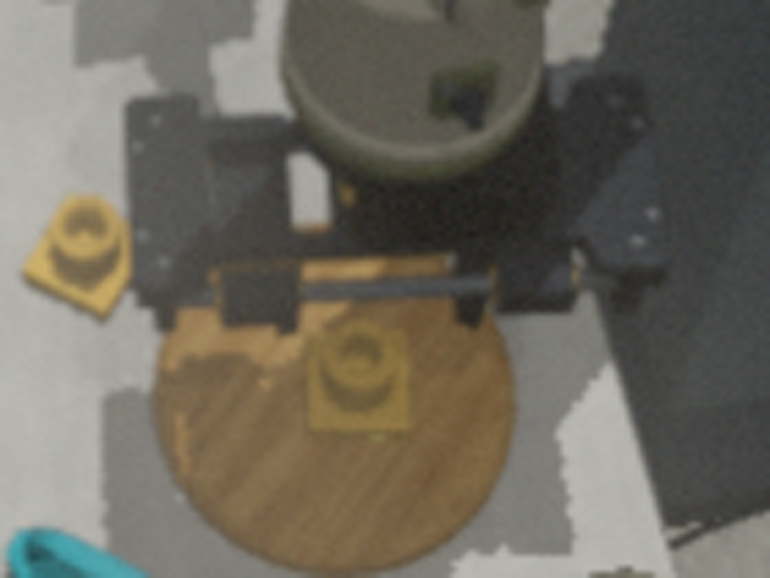

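The picture shows the blank's collar (crop 358,350) on the line between the two fingers; going down and grasping.

```bash
python3 -m crank '[[[0.02,0.03,0.7],0],[[0,0,0.7],0],[[0,0,0.5],0],[[0,0,0.25],0],[[0,0,0],0]]'
python3 -m crank '[[[0,0,0],0],[[0,0,0],0],[[0,0,0],0],[[0,0,0],0]]' 0.2 25
python3 -m crank '[[[0,0,-1],0],[[0,0,-1],0],[[0,0,-1],0],[[0,0,0],0]]'
python3 -c "
from h import *
go([.4628,.028,.14],0)"
```

```text
time: 4.45
ee_pos: [0.4367, 0.3685, 0.0383]
eef_rot: [0.755, 0.655, 0.0, -0.0]
ft_force: [0.0, 1.4, 0.3]
width: 0.0611
grip_force: 0.0
time: 4.95
ee_pos: [0.4368, 0.3684, 0.0383]
eef_rot: [0.755, 0.655, 0.0, 0.0]
ft_force: [-1.1, 0.1, 1.1]
width: 0.0293
grip_force: 25.1
time: 5.45
ee_pos: [0.4375, 0.3692, 0.13]
eef_rot: [0.755, 0.655, 0.002, -0.0]
ft_force: [0.5, -0.1, -2.8]
width: 0.029
grip_force: 25.0
t 5.45 p [0.4375 0.3692 0.13  ] x [0.141 0.99  0.003] y [ 0.99  -0.141  0.002] z [ 0.002  0.003 -1.   ] F [ 0.5 -0.1 -2.8] w 0.029 g 25.0 j7 -0.85
units [-11.14   2.44  -0.37]
turn about world z deg 8.1 units tool z -1.02
```

```bash
python3 -m crank '[[[0,0,-1],0],[[0,0,-1],0],[[0,0,-1],0],[[0,0,-1],0],[[-0.5,0.1,-1],0],[[-0.9,0.2,-0.9],0],[[-0.93,0.2,0],0],[[-0.93,0.2,0],0],[[-0.93,0.2,0],0],[[-0.93,0.2,0],0],[[-0.93,0.2,0],0],[[-0.93,0.2,0],0]]'
python3 -m crank '[[[-0.9,0.2,0],0],[[-0.9,0.2,0],0],[[-0.9,0.2,0],0],[[-0.9,0.2,0],0],[[-0.5,0.1,0],-0.5],[[0,0,0],-0.5],[[0,0,0],0],[[0,0,0],0]]'
python3 -c "
from h import *
go([.4628,.028,.08],0)"
```

```text
time: 6.95
ee_pos: [0.4508, 0.1527, 0.3032]
eef_rot: [0.755, 0.655, -0.001, -0.0]
ft_force: [0.7, -0.3, -1.3]
width: 0.0293
grip_force: 25.0
time: 7.95
ee_pos: [0.4604, 0.029, 0.3042]
eef_rot: [0.708, 0.706, -0.0, -0.0]
ft_force: [-0.1, 0.1, -2.0]
width: 0.0291
grip_force: 25.0
t 7.95 p [0.4604 0.029  0.3042] x [ 0.003  1.    -0.   ] y [ 1.    -0.003 -0.001] z [-0.001 -0.    -1.   ] F [-0.1  0.1 -2. ] w 0.0291 g 25.0 j7 -0.22
units [-0.03  0.09  7.47]
turn about world z deg 0.2 units tool z -0.02
```

```bash
python3 -m crank '[[[-0.03,0.09,1],0],[[0,0,1],0],[[0,0,1],0],[[0,0,1],0],[[0,0,1],0],[[0,0,1],0],[[0,0,1],0],[[0,0,0.5],0],[[0,0,0],0]]'
python3 - <<'E'
from h import *
go([.4628,.028,.03],0)
snap('side','s3.png',(270,200,400,300),6)
E
```

```text
time: 9.07
ee_pos: [0.463, 0.0281, 0.0794]
eef_rot: [0.708, 0.706, -0.001, -0.0]
ft_force: [-0.4, -0.1, -1.5]
width: 0.0295
grip_force: 25.0
t 9.07 p [0.463  0.0281 0.0794] x [ 0.003  1.    -0.001] y [ 1.    -0.003 -0.002] z [-0.002 -0.001 -1.   ] F [-0.4 -0.1 -1.5] w 0.0295 g 25.0 j7 -0.08
units [-0.   -0.    1.65]
turn about world z deg 0.1 units tool z -0.02
```

View pics/s3.png

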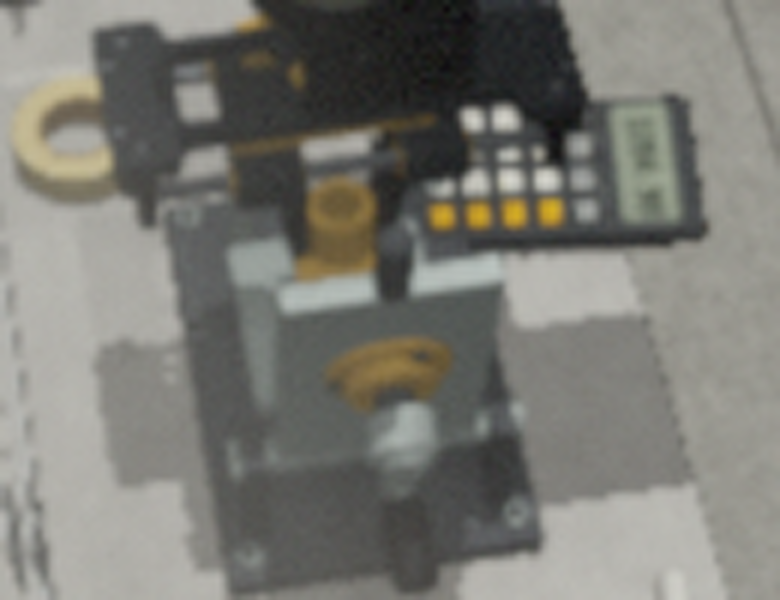

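The collar top's centre sits at crop (341,200), with the nest hidden behind the leaf. Checking it against the TCP, then lowering in.

```bash
python3 - <<'E'
from h import *
print(w('side',270+341/6-.4,200+200/6-.4,.099))
E
python3 -m crank '[[[0,0,0.6],0],[[0,0,0.5],0],[[0,0,0.3],0],[[0,0,0],0]]'
python3 -m crank '[[[0,0,0.1],0],[[0,0,0.1],0],[[0,0,0.05],0],[[0,0,0],0]]'

```

```text
[0.46144607 0.02700965 0.099     ]
time: 9.62
ee_pos: [0.4643, 0.0282, 0.0381]
eef_rot: [0.708, 0.706, 0.0, 0.0]
ft_force: [3.5, 0.2, -2.4]
width: 0.0294
grip_force: 25.0
time: 10.12
ee_pos: [0.4643, 0.0283, 0.0308]
eef_rot: [0.708, 0.706, 0.001, 0.0]
ft_force: [5.3, 0.5, -0.4]
width: 0.0297
grip_force: 25.0
```

```bash
python3 -m crank '[[[0,0.04,0.03],0],[[0,0,0],0]]' 0.65
python3 -m crank '[[[0,0,0],0],[[0,0,0],0],[[0,0,-0.5],0],[[0,0,-1],0],[[0,0,-1],0],[[0,0,-1],0],[[0,0,-1],0],[[0,0,-1],0],[[0,0,-1],0],[[0,0,-1],0],[[0,0,0],0]]'
python3 - <<'E'
from h import *
st()
snap('side','s4.png',(270,190,400,290),6)
E
```

```text
time: 10.38
ee_pos: [0.4639, 0.0281, 0.0293]
eef_rot: [0.708, 0.706, -0.001, -0.001]
ft_force: [0.3, 0.2, -0.2]
width: 0.0418
grip_force: 0.0
time: 11.75
ee_pos: [0.4658, 0.028, 0.2575]
eef_rot: [0.708, 0.706, 0.002, 0.001]
ft_force: [0.1, 0.8, -1.2]
width: 0.0565
grip_force: 0.0
t 11.75 p [0.4658 0.028  0.2575] x [0.003 1.    0.002] y [ 1.    -0.003  0.004] z [ 0.004  0.002 -1.   ] F [ 0.1  0.8 -1.2] w 0.0565 g 0.0 j7 -0.2
```

View pics/s4.png

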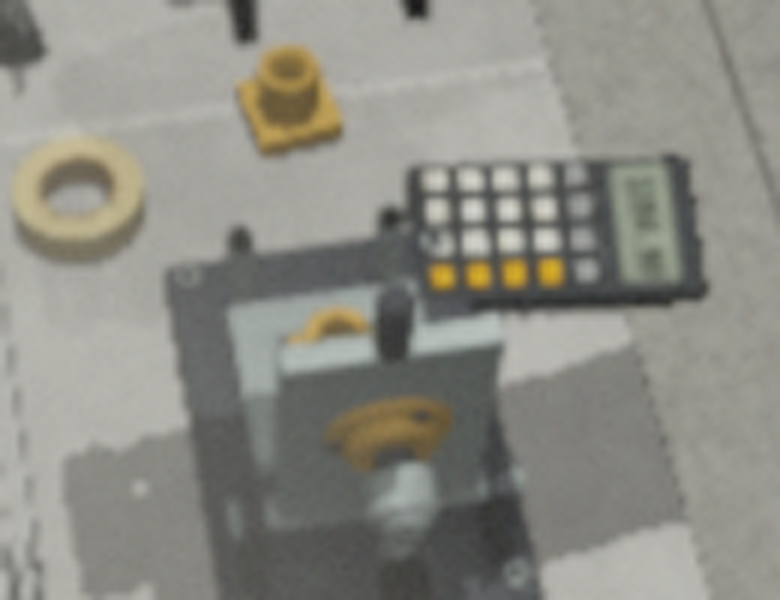

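Blank is seated and NutR is unmoved. Now the lug (dark post at crop 393,320): going over it.

```bash
python3 -m crank '[[[0,0,-1],0],[[0.4,0,-1],0],[[0.9,0,-0.2],0],[[0.9,0,0],0],[[0.9,0,0],0],[[0.9,0,0],0],[[0.6,0,0],0],[[0,0,0],0],[[0,0,0],0]]' 0.6
python3 - <<'E'
from h import *
go([.4645,.1657,.227],0)
snap('side','s5.png',(260,170,420,290),5)
E
```

```text
time: 12.92
ee_pos: [0.4653, 0.1649, 0.3206]
eef_rot: [0.708, 0.706, -0.0, 0.0]
ft_force: [0.6, -0.8, -0.0]
width: 0.0519
grip_force: 0.0
t 12.93 p [0.4653 0.1649 0.3206] x [ 0.004  1.    -0.   ] y [ 1.    -0.004 -0.   ] z [-0. -0. -1.] F [ 0.6 -0.8 -0. ] w 0.0519 g 0.0 j7 -0.44
units [ 0.03 -0.03  3.12]
turn about world z deg 0.2 units tool z -0.03
```

View pics/s5.png

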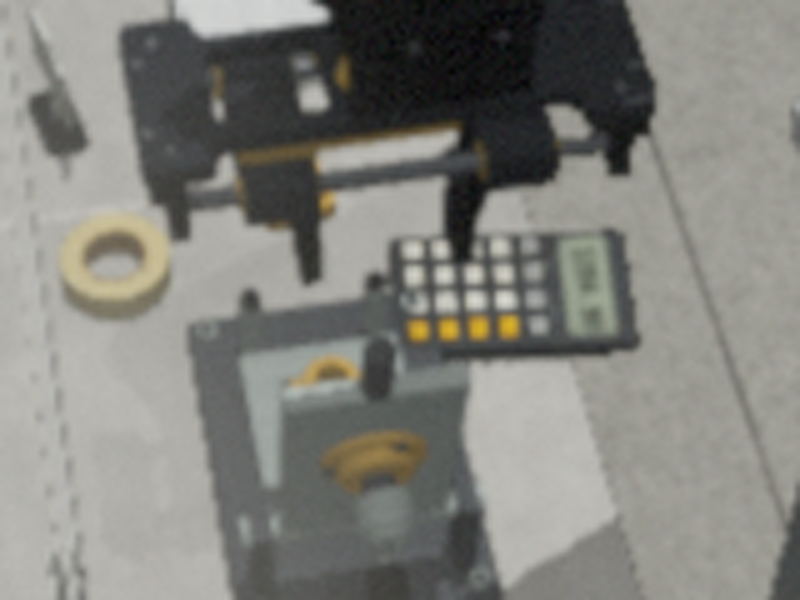

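```bash
python3 -m crank '[[[0.02,-0.02,0.9],0],[[0,0,0.9],0],[[0,0,0.8],0],[[0,0,0.5],0],[[0,0,0],0]]'
python3 -m crank '[[[0,0,0],0],[[0,0,0],0],[[0,0,0],0],[[0,0,0],0],[[0,0,0],0]]' 0 25
python3 - <<'E'
from h import *
s,q=st()
h=np.array([.123,.062]); r0=.188
for th0 in (1.8,):
  p=[(h[0]-r0*np.cos(t),h[1]+r0*np.sin(t)-.019) for t in np.linspace(1.8,0,25)]
  d=np.diff(p,axis=0)/.03
  print(np.round(p[0],4),p[-1]); print([[round(a,2),round(-b,2)] for a,b in d])
E
```

```text
time: 13.6
ee_pos: [0.4642, 0.1662, 0.2272]
eef_rot: [0.708, 0.706, -0.001, -0.0]
ft_force: [0.1, -0.5, 0.1]
width: 0.0522
grip_force: 0.0
time: 14.22
ee_pos: [0.4659, 0.1668, 0.2278]
eef_rot: [0.708, 0.706, 0.001, 0.001]
ft_force: [9.5, 0.9, -1.9]
width: 0.0144
grip_force: 25.0
t 14.22 p [0.4659 0.1668 0.2278] x [0.002 1.    0.   ] y [ 1.    -0.002  0.003] z [ 0.003  0.    -1.   ] F [ 9.5  0.9 -1.9] w 0.0144 g 25.0 j7 -0.43
[0.1657 0.2261] (np.float64(-0.065), np.float64(0.043))
[[np.float64(-0.46), np.float64(-0.09)], [np.float64(-0.47), np.float64(-0.05)], [np.float64(-0.47), np.float64(-0.02)], [np.float64(-0.47), np.float64(0.02)], [np.float64(-0.47), np.float64(0.05)], [np.float64(-0.46), np.float64(0.09)], [np.float64(-0.45), np.float64(0.12)], [np.float64(-0.44), np.float64(0.15)], [np.float64(-0.43), np.float64(0.19)], [np.float64(-0.42), np.float64(0.22)], [np.float64(-0.4), np.float64(0.25)], [np.float64(-0.38), np.float64(0.28)], [np.float64(-0.36), np.float64(0.31)], [np.float64(-0.33), np.float64(0.33)], [np.float64(-0.31), np.float64(0.36)], [np.float64(-0.28), np.float64(0.38)], [np.float64(-0.25), np.float64(0.4)], [np.float64(-0.22), np.float64(0.42)], [np.float64(-0.19), np.float64(0.43)], [np.float64(-0.16), np.float64(0.44)], [np.float64(-0.12), np.float64(0.45)], [np.float64(-0.09), np.float64(0.46)], [np.float64(-0.05), np.float64(0.47)], [np.float64(-0.02), np.float64(0.47)]]
```

```bash
python3 -m crank '[[[-0.46,0.05,-0.09],0],[[-0.47,0.03,-0.05],0],[[-0.47,0,-0.02],0],[[-0.47,0,0.02],0],[[-0.47,0,0.05],0],[[-0.46,0,0.09],0],[[-0.45,0,0.12],0],[[-0.44,0,0.15],0],[[0,0,0],0]]'
python3 - <<'E'
from h import *
s,q=st(); y,z=s["ee_pos"][1:]; print(np.hypot(y-.123,z+.019-.062),np.arctan2(z+.019-.062,.123-y))
E
```

```text
time: 15.35
ee_pos: [0.4651, 0.0554, 0.2186]
eef_rot: [0.708, 0.706, -0.001, -0.001]
ft_force: [-4.9, -2.0, -4.0]
width: 0.0135
grip_force: 25.0
t 15.35 p [0.4651 0.0554 0.2186] x [ 0.003  1.    -0.   ] y [ 1.    -0.003 -0.004] z [-0.004 -0.    -1.   ] F [-4.9 -2.  -4. ] w 0.0135 g 25.0 j7 -0.23
0.18814960785693088 1.2030594781526949
```

```bash
python3 -m crank '[[[-0.43,-0.03,0.19],0],[[-0.42,0,0.22],0],[[-0.4,0,0.25],0],[[-0.38,0,0.28],0],[[-0.36,0,0.31],0],[[-0.33,0,0.33],0],[[-0.31,0,0.36],0],[[-0.28,0,0.38],0],[[0,0,0],0]]'
python3 - <<'E'
from h import *
s,q=st(); y,z=s["ee_pos"][1:]; print(np.hypot(y-.123,z+.019-.062),np.arctan2(z+.019-.062,.123-y))
E
```

```text
time: 16.48
ee_pos: [0.4644, -0.0312, 0.1489]
eef_rot: [0.708, 0.706, -0.001, -0.001]
ft_force: [-1.4, 1.8, -6.9]
width: 0.0134
grip_force: 25.0
t 16.48 p [ 0.4644 -0.0312  0.1489] x [0.003 1.    0.   ] y [ 1.    -0.003 -0.003] z [-0.003  0.    -1.   ] F [-1.4  1.8 -6.9] w 0.0134 g 25.0 j7 -0.01
0.1870444219247039 0.601638696697881
```

```bash
python3 -m crank '[[[-0.25,0,0.4],0],[[-0.22,0,0.42],0],[[-0.19,0,0.43],0],[[-0.16,0,0.44],0],[[-0.07,0,0.22],0],[[-0.06,0,0.23],0],[[-0.05,0,0.23],0],[[-0.04,0,0.23],0],[[-0.03,0,0.2],0],[[-0.02,0,0.2],0],[[0,0,0],0]]'
python3 - <<'E'
from h import *
s,q=st(); y,z=s["ee_pos"][1:]; print(np.hypot(y-.123,z+.019-.062),np.arctan2(z+.019-.062,.123-y))
E
```

```text
time: 17.85
ee_pos: [0.4642, -0.063, 0.0593]
eef_rot: [0.708, 0.707, -0.001, -0.001]
ft_force: [-4.0, 4.3, -6.4]
width: 0.0134
grip_force: 25.0
t 17.85 p [ 0.4642 -0.063   0.0593] x [0.001 1.    0.001] y [ 1.    -0.001 -0.003] z [-0.003  0.001 -1.   ] F [-4.   4.3 -6.4] w 0.0134 g 25.0 j7 0.18
0.18669901268989475 0.08738239866419595
```

```bash
python3 -m crank '[[[0,-0.03,0.1],0],[[0,0,0.1],0],[[0,0,0.08],0],[[0,0,0.08],0],[[0,0,0.06],0],[[0,0,0.05],0],[[0,0,0],0]]'
python3 -m crank '[[[0,0,0.04],0],[[0,0,0.04],0],[[0,0,0.03],0],[[0,0,0],0]]'

```

```text
time: 18.73
ee_pos: [0.4643, -0.0636, 0.0467]
eef_rot: [0.708, 0.706, -0.0, -0.001]
ft_force: [-11.3, 1.6, 14.2]
width: 0.014
grip_force: 25.0
time: 19.23
ee_pos: [0.4643, -0.0639, 0.0442]
eef_rot: [0.708, 0.706, -0.0, -0.001]
ft_force: [-16.5, 1.4, 30.4]
width: 0.0138
grip_force: 25.0
```

```bash
python3 -m crank '[[[0,0,-0.06],0],[[0,0,0],0]]'
python3 -m crank '[[[0,0,0],0],[[0,0,0],0],[[0,0,0],0],[[0,0,-0.6],0],[[0,0,-1],0],[[0,0,-1],0],[[0,0,-1],0],[[-0.5,0,-1],0],[[0,0,0],0]]' 0.6
python3 - <<'E'
from h import *
st()
snap('side','s6.png',(280,170,400,260),6.6)
snap('top','t6.png')
n=[.4645,.028]
for a in (0,): print(px('side',[n[0],n[1]+.045,.144]),px('side',[n[0],n[1]-.085,.069]),px('top',[n[0],n[1]+.045,.144]))
E
```

```text
time: 19.48
ee_pos: [0.4643, -0.0639, 0.0445]
eef_rot: [0.708, 0.706, -0.0, -0.0]
ft_force: [-6.7, -0.4, 5.9]
width: 0.0138
grip_force: 25.0
time: 20.6
ee_pos: [0.4659, -0.0799, 0.1844]
eef_rot: [0.708, 0.706, 0.002, 0.001]
ft_force: [0.5, 0.7, -0.5]
width: 0.0519
grip_force: 0.0
t 20.6 p [ 0.4659 -0.0799  0.1844] x [0.004 1.    0.001] y [ 1.    -0.004  0.004] z [ 0.004  0.001 -1.   ] F [ 0.5  0.7 -0.5] w 0.0519 g 0.0 j7 0.07
[[328.44781343 236.71759307]] [[319.79069953 215.45084424]] [[294.36772207 236.20647256]]
```

View pics/s6.png

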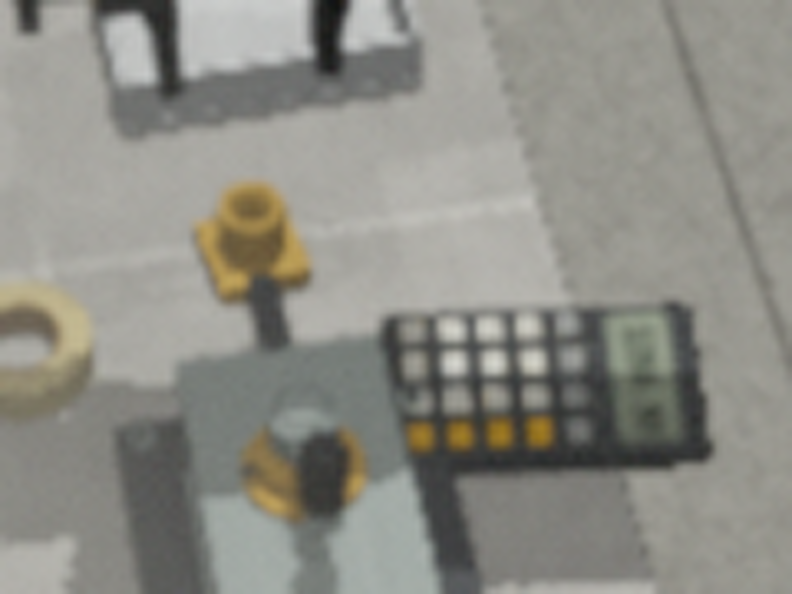

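Leaf is down on its posts and the knob is at crop (325,440), at the hinge side (crank 0). I'll turn the gripper square to it.

```bash
python3 -m crank '[[[0,0,0],-0.94],[[0,0,0],-0.94],[[0,0,0],-0.94],[[0,0,0],-0.94],[[0,0,0],-0.94],[[0,0,0],-0.94],[[0,0,0],-0.94],[[0,0,0],-0.94],[[0,0,0],-0.94],[[0,0,0],-0.94],[[0,0,0],-0.94],[[0,0,0],-0.94]]'
python3 -m crank '[[[0,0.9,0],0],[[0,0.9,0],0],[[0,0.9,0],0],[[0,0.9,0],0],[[0,0.9,0],0],[[0,0.6,0],0],[[0,0,0],0]]'
python3 - <<'E'
from h import *
go([.4648,.073,.113],90)
E
```

```text
time: 22.2
ee_pos: [0.464, -0.0784, 0.1812]
eef_rot: [-0.003, 1.0, -0.0, -0.001]
ft_force: [-0.2, -0.4, -0.1]
width: 0.0522
grip_force: 0.0
time: 23.08
ee_pos: [0.4639, 0.075, 0.1817]
eef_rot: [-0.002, 1.0, -0.0, -0.0]
ft_force: [0.3, -0.4, -0.6]
width: 0.0524
grip_force: 0.0
t 23.07 p [0.4639 0.075  0.1817] x [-1.    -0.004  0.001] y [-0.004  1.    -0.001] z [-0.001 -0.001 -1.   ] F [ 0.3 -0.4 -0.6] w 0.0524 g 0.0 j7 1.32
units [-0.03 -0.07  2.29]
turn about world z deg -0.2 units tool z 0.03
```

```bash
python3 -m crank '[[[-0.03,-0.07,0],0],[[0,0,0.5],0],[[0,0,0.8],0],[[0,0,0.7],0],[[0,0,0.29],0],[[0,0,0],0]]' 0.38 30
python3 -m crank '[[[0,0,0],0],[[0,0,0],0],[[0,0,0],0]]' 0 30
python3 -c "
from h import *
go([.4648,.073,.113],90)"
```

```text
time: 23.82
ee_pos: [0.4648, 0.0715, 0.1131]
eef_rot: [-0.001, 1.0, -0.0, -0.0]
ft_force: [0.5, 0.7, 0.7]
width: 0.0332
grip_force: 0.0
time: 24.2
ee_pos: [0.4656, 0.073, 0.1143]
eef_rot: [-0.001, 1.0, 0.001, 0.001]
ft_force: [0.1, 4.4, 2.0]
width: 0.0187
grip_force: 30.0
t 24.2 p [0.4656 0.073  0.1143] x [-1.    -0.003 -0.001] y [-0.003  1.     0.002] z [ 0.001  0.002 -1.   ] F [0.1 4.4 2. ] w 0.0187 g 30.0 j7 1.38
units [0.03 0.   0.04]
turn about world z deg -0.2 units tool z 0.02
```

```bash
python3 -m crank '[[[-0.388,-0.04,0.01],0],[[-0.362,-0.14,0.01],0],[[-0.311,-0.23,0.01],0],[[-0.238,-0.311,0.01],0],[[-0.15,-0.362,0.01],0],[[-0.051,-0.388,0.01],0],[[0.051,-0.388,0.01],0],[[0.15,-0.362,0.01],0],[[0.238,-0.311,0.01],0],[[0.311,-0.238,0.01],0],[[0.362,-0.15,0.01],0],[[0.388,-0.051,0.01],0]]'
python3 -m crank '[[[0,0,0.01],0]]'
python3 -c "
from h import *
st()"
```

```text
time: 25.7
ee_pos: [0.4648, -0.0173, 0.11]
eef_rot: [-0.001, 1.0, 0.0, 0.0]
ft_force: [3.7, 6.0, -2.9]
width: 0.0185
grip_force: 30.0
time: 25.82
ee_pos: [0.4643, -0.0173, 0.1097]
eef_rot: [-0.001, 1.0, 0.0, -0.0]
ft_force: [-0.8, 2.6, 3.1]
width: 0.0189
grip_force: 30.0
t 25.82 p [ 0.4643 -0.0173  0.1097] x [-1.    -0.002  0.   ] y [-0.002  1.     0.001] z [-0.     0.001 -1.   ] F [-0.8  2.6  3.1] w 0.0189 g 30.0 j7 1.57
```

```bash
python3 -m crank '[[[-0.388,0.051,-0.01],0],[[-0.362,0.15,-0.01],0],[[-0.311,0.238,-0.01],0],[[-0.238,0.311,-0.01],0],[[-0.15,0.362,-0.01],0],[[-0.051,0.388,-0.01],0],[[0,0,0],0]]'
python3 -m crank '[[[0.051,-0.388,0.01],0],[[0.15,-0.362,0.01],0],[[0.238,-0.311,0.01],0],[[0.311,-0.238,0.01],0],[[0.362,-0.15,0.01],0],[[0.388,-0.051,0.01],0],[[0.388,0.051,0.01],0],[[0.362,0.15,0.01],0],[[0.311,0.238,0.01],0],[[0.238,0.311,0.01],0],[[0.15,0.362,0.01],0],[[0.051,0.388,0.01],0]]'
python3 -m crank '[[[0,0,0.01],0]]'
```

```text
time: 26.7
ee_pos: [0.5107, 0.0271, 0.1117]
eef_rot: [-0.001, 1.0, -0.001, 0.0]
ft_force: [0.4, 0.7, 5.8]
width: 0.0186
grip_force: 30.0
time: 28.2
ee_pos: [0.4196, 0.0268, 0.1078]
eef_rot: [-0.001, 1.0, -0.001, -0.0]
ft_force: [3.2, -4.4, 2.9]
width: 0.0187
grip_force: 30.0
time: 28.32
ee_pos: [0.4197, 0.0281, 0.1076]
eef_rot: [-0.002, 1.0, -0.0, -0.0]
ft_force: [-1.4, 0.6, 7.6]
width: 0.0189
grip_force: 30.0
```

```bash
python3 -m crank '[[[-0.051,-0.388,-0.02],0],[[-0.15,-0.362,-0.01],0],[[-0.238,-0.311,-0.01],0],[[-0.311,-0.238,-0.01],0],[[-0.362,-0.15,-0.01],0],[[-0.388,-0.051,-0.01],0],[[0,0,0],0]]'
python3 -m crank '[[[0.388,0.051,0.01],0],[[0.362,0.15,0.01],0],[[0.311,0.238,0.01],0],[[0.238,0.311,0.01],0],[[0.15,0.362,0.01],0],[[0.051,0.388,0.01],0],[[-0.051,0.388,0.01],0],[[-0.15,0.362,0.01],0],[[-0.238,0.311,0.01],0],[[-0.311,0.238,0.01],0],[[-0.362,0.15,0.01],0],[[-0.388,0.051,0.01],0]]'
python3 -m crank '[[[0,0,0.01],0]]'
```

```text
time: 29.2
ee_pos: [0.4656, -0.0175, 0.1095]
eef_rot: [-0.001, 1.0, -0.0, -0.001]
ft_force: [-1.1, 2.5, 5.3]
width: 0.0185
grip_force: 30.0
time: 30.7
ee_pos: [0.4648, 0.0739, 0.1057]
eef_rot: [-0.001, 1.0, 0.0, -0.001]
ft_force: [-4.0, -2.7, 6.1]
width: 0.0187
grip_force: 30.0
time: 30.82
ee_pos: [0.4656, 0.0738, 0.1056]
eef_rot: [-0.001, 1.0, -0.0, -0.0]
ft_force: [-0.7, -0.9, 8.1]
width: 0.019
grip_force: 30.0
```

```bash
python3 -m crank '[[[0.388,-0.051,-0.02],0],[[0.362,-0.15,-0.01],0],[[0.311,-0.238,-0.01],0],[[0.238,-0.311,-0.01],0],[[0.15,-0.362,-0.01],0],[[0.051,-0.388,-0.01],0],[[0,0,0],0]]'
python3 -m crank '[[[-0.051,0.388,0.01],0],[[-0.15,0.362,0.01],0],[[-0.238,0.311,0.01],0],[[-0.311,0.238,0.01],0],[[-0.362,0.15,0.01],0],[[-0.388,0.051,0.01],0],[[-0.388,-0.051,0.01],0],[[-0.362,-0.15,0.01],0],[[-0.311,-0.238,0.01],0],[[-0.238,-0.311,0.01],0],[[-0.15,-0.362,0.01],0],[[-0.051,-0.388,0.01],0]]'
python3 -m crank '[[[0,0,0.01],0],[[0.0,-0.05,0],0],[[0,0,0],0]]'
```

```text
time: 31.7
ee_pos: [0.4199, 0.0265, 0.1079]
eef_rot: [-0.0, 1.0, -0.0, -0.0]
ft_force: [0.8, -2.4, 3.5]
width: 0.0184
grip_force: 30.0
time: 33.2
ee_pos: [0.5103, 0.0275, 0.1042]
eef_rot: [-0.001, 1.0, -0.0, -0.0]
ft_force: [0.2, 4.2, -0.1]
width: 0.0186
grip_force: 30.0
time: 33.58
ee_pos: [0.5103, 0.0268, 0.1041]
eef_rot: [-0.001, 1.0, 0.0, 0.0]
ft_force: [0.9, 5.4, 0.9]
width: 0.019
grip_force: 30.0
```

```bash
python3 -m crank '[[[0,-0.06,0],0],[[0,-0.05,0],0],[[0,0,0],0]]'
```

```text
time: 33.95
ee_pos: [0.5102, 0.0256, 0.1041]
eef_rot: [-0.002, 1.0, 0.002, 0.0]
ft_force: [1.3, 12.7, 1.4]
width: 0.0184
grip_force: 30.1
```

```bash
python3 -m crank '[[[0.051,0.52,-0.01],0],[[0.15,0.362,-0.01],0],[[0.238,0.311,-0.01],0],[[0.311,0.238,-0.01],0],[[0.362,0.15,-0.01],0],[[0.388,0.051,-0.01],0],[[0.388,-0.051,-0.01],0],[[0.362,-0.15,-0.01],0],[[0.311,-0.238,-0.01],0],[[0.238,-0.311,-0.01],0],[[0.15,-0.362,-0.01],0],[[0.051,-0.388,-0.01],0]]'
python3 -m crank '[[[-0.051,-0.388,-0.01],0],[[-0.15,-0.362,-0.01],0],[[-0.238,-0.311,-0.01],0],[[-0.311,-0.238,-0.01],0],[[-0.362,-0.15,-0.01],0],[[-0.388,-0.051,-0.01],0],[[-0.388,0.051,-0.01],0],[[-0.362,0.15,-0.01],0],[[-0.311,0.238,-0.01],0],[[-0.238,0.311,-0.01],0],[[-0.15,0.362,-0.01],0],[[-0.051,0.388,-0.01],0]]'
python3 -m crank '[[[0.051,0.388,-0.01],0],[[0.15,0.362,-0.01],0],[[0.238,0.311,-0.01],0],[[0.311,0.238,-0.01],0],[[0.362,0.15,-0.01],0],[[0.388,0.051,-0.01],0],[[0.05,0,0],0],[[0,0,0],0]]'
```

```text
time: 35.45
ee_pos: [0.4197, 0.0272, 0.1078]
eef_rot: [-0.001, 1.0, 0.0, -0.0]
ft_force: [2.4, 4.6, 1.7]
width: 0.0191
grip_force: 30.0
time: 36.95
ee_pos: [0.5108, 0.0249, 0.1114]
eef_rot: [-0.0, 1.0, -0.001, 0.0]
ft_force: [-0.7, -4.1, 7.5]
width: 0.0186
grip_force: 30.0
time: 37.95
ee_pos: [0.4652, 0.073, 0.1141]
eef_rot: [-0.001, 1.0, 0.001, 0.002]
ft_force: [2.3, 7.6, 8.1]
width: 0.0189
grip_force: 30.0
```

```bash
python3 -m crank '[[[0.06,0,0],0],[[0.06,0,0],0],[[0.04,0,0],0],[[0,0,0],0]]'
python3 -m crank '[[[-0.1,0,0],0],[[0,0,0],0],[[0,0,0],0]]' 0.38
python3 -m crank '[[[0,0,-0.6],0],[[0,0,-1],0],[[0,0,-1],0],[[0,-0.9,0],0],[[0,-0.9,0],0],[[0,-0.9,0],0],[[0,-0.9,0],0],[[0,-0.9,0],0],[[0,-0.5,0],0],[[0,0,0],0]]'
python3 - <<'E'
from h import *
go([.4643,-.0645,.045],0)
snap('side','s7.png',(280,170,400,260),6.6)
E
```

```text
time: 38.45
ee_pos: [0.4627, 0.0727, 0.1145]
eef_rot: [-0.001, 1.0, 0.001, 0.004]
ft_force: [12.7, 6.2, 0.4]
width: 0.0187
grip_force: 30.0
time: 38.83
ee_pos: [0.4613, 0.0713, 0.1125]
eef_rot: [-0.001, 1.0, -0.001, -0.001]
ft_force: [0.6, -0.8, 0.7]
width: 0.0321
grip_force: 0.0
time: 40.08
ee_pos: [0.4619, -0.0786, 0.1909]
eef_rot: [-0.0, 1.0, -0.0, -0.0]
ft_force: [0.2, 0.2, -0.1]
width: 0.0331
grip_force: 0.0
t 40.08 p [ 0.4619 -0.0786  0.1909] x [-1. -0.  0.] y [-0.  1. -0.] z [-0. -0. -1.] F [ 0.2  0.2 -0.1] w 0.0331 g 0.0 j7 1.63
units [-0.08  0.47  4.86]
turn about world z deg 90.0 units tool z -11.25
```

View pics/s7.png

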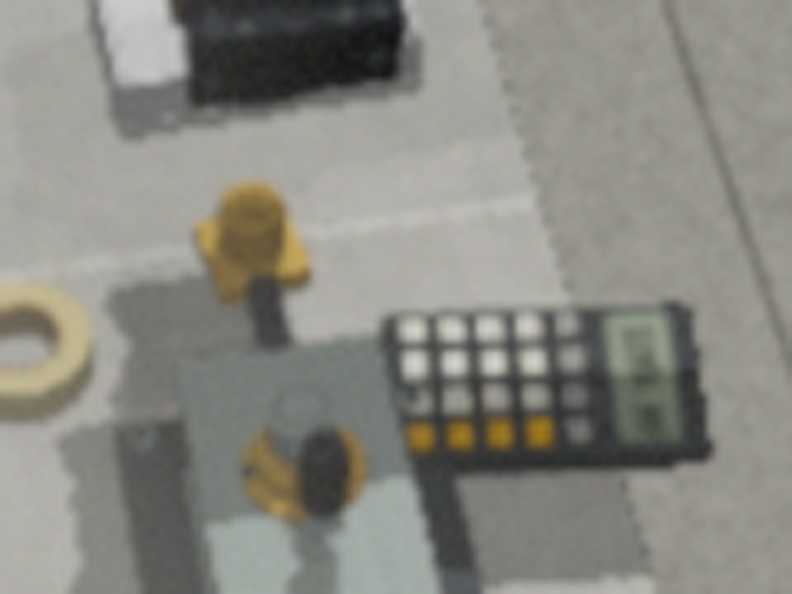

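Knob is back at the hinge side with tap up, and the leaf is still shut. Turning back to take the lug.

```bash
python3 -m crank '[[[0,0,0],0.94],[[0,0,0],0.94],[[0,0,0],0.94],[[0,0,0],0.94],[[0,0,0],0.94],[[0,0,0],0.94],[[0,0,0],0.94],[[0,0,0],0.94],[[0,0,0],0.94],[[0,0,0],0.94],[[0,0,0],0.94],[[0,0,0],0.91]]' 0.5
python3 -m crank '[[[0.47,0.08,0],0],[[0,0,1],0],[[0,0,1],0],[[0,0,1],0],[[0,0,1],0],[[0,0,0.5],0],[[0,0,0.3],0],[[0,0,0],0]]' 
python3 -c "
from h import *
go([.4645,-.0645,.045],0)"
python3 -m crank '[[[0,0,0],0],[[0,0,0],0],[[0,0,0],0],[[0,0,0],0]]' 0 25
```

```text
time: 41.62
ee_pos: [0.4622, -0.0766, 0.1909]
eef_rot: [0.707, 0.707, -0.0, -0.0]
ft_force: [-0.6, 0.5, 0.0]
width: 0.0434
grip_force: 0.0
time: 42.62
ee_pos: [0.4646, -0.0635, 0.0471]
eef_rot: [0.706, 0.708, -0.0, -0.0]
ft_force: [0.6, -0.5, 0.2]
width: 0.0435
grip_force: 0.0
t 42.62 p [ 0.4646 -0.0635  0.0471] x [-0.003  1.     0.   ] y [ 1.     0.003 -0.   ] z [-0.  0. -1.] F [ 0.6 -0.5  0.2] w 0.0435 g 0.0 j7 0.21
units [-0.03 -0.    0.07]
turn about world z deg -0.2 units tool z 0.02
time: 43.12
ee_pos: [0.4642, -0.0638, 0.0471]
eef_rot: [0.706, 0.708, -0.0, -0.0]
ft_force: [-1.3, 0.8, 4.9]
width: 0.0139
grip_force: 25.0
```

```bash
python3 -m crank '[[[0.02,0,-0.47],0],[[0.05,0,-0.47],0],[[0.09,0,-0.46],0],[[0.12,0,-0.45],0],[[0.16,0,-0.44],0],[[0.19,0,-0.43],0],[[0.22,0,-0.42],0],[[0.25,0,-0.4],0],[[0.28,0,-0.38],0],[[0,0,0],0]]'
python3 - <<'E'
from h import *
s,q=st(); y,z=s["ee_pos"][1:]; print(np.hypot(y-.123,z-.047),np.arctan2(z-.047,.123-y))
E
```

```text
time: 44.38
ee_pos: [0.4646, -0.0218, 0.1657]
eef_rot: [0.706, 0.708, 0.0, -0.0]
ft_force: [-4.7, -1.5, 3.7]
width: 0.014
grip_force: 25.0
t 44.38 p [ 0.4646 -0.0218  0.1657] x [-0.003  1.     0.001] y [1.    0.003 0.   ] z [ 0.     0.001 -1.   ] F [-4.7 -1.5  3.7] w 0.014 g 25.0 j7 -0.04
0.18723190271317458 0.6870082806518484
```

```bash
python3 -m crank '[[[0.31,0,-0.36],0],[[0.33,0,-0.33],0],[[0.36,0,-0.31],0],[[0.38,0,-0.28],0],[[0.4,0,-0.25],0],[[0.42,0,-0.22],0],[[0.43,0,-0.19],0],[[0.44,0,-0.15],0],[[0,0,0],0]]'
python3 -m crank '[[[0.45,0,-0.12],0],[[0.46,0,-0.09],0],[[0.47,0,-0.05],0],[[0.47,0,-0.02],0],[[0.47,0,0.02],0],[[0.47,0,0.05],0],[[0.46,0,0.09],0],[[0,0,0],0]]'
python3 - <<'E'
from h import *
s,q=st(); y,z=s["ee_pos"][1:]; print(np.hypot(y-.123,z-.047),np.arctan2(z-.047,.123-y))
E
```

```text
time: 45.5
ee_pos: [0.4652, 0.0718, 0.2288]
eef_rot: [0.706, 0.709, 0.002, 0.0]
ft_force: [2.7, 3.2, 1.9]
width: 0.014
grip_force: 25.0
time: 46.5
ee_pos: [0.4659, 0.169, 0.2323]
eef_rot: [0.706, 0.708, 0.003, 0.001]
ft_force: [11.8, 3.2, -2.6]
width: 0.0138
grip_force: 25.0
t 46.5 p [0.4659 0.169  0.2323] x [-0.003  1.     0.002] y [1.    0.003 0.005] z [ 0.005  0.002 -1.   ] F [11.8  3.2 -2.6] w 0.0138 g 25.0 j7 -0.42
0.19091630567547282 1.8140119017203962
```

```bash
python3 -m crank '[[[0,0,0],0],[[0,0,0],0],[[0,0,0],0],[[0,0,-0.7],0],[[0,0,-1],0],[[0,0,-1],0],[[-0.9,0,-0.3],0],[[-0.9,0,0],0],[[-0.9,0,0],0],[[-0.9,0,0],0],[[-0.9,0,0],0],[[-0.2,0,0],0]]' 0.65
cat >> h.py <<'E'
def brass(im,boxes):
    hsv=cv2.cvtColor(im,cv2.COLOR_BGR2HSV); m=cv2.inRange(hsv,(16,120,90),(32,255,255))
    n,l,s,c=cv2.connectedComponentsWithStats(m)
    return [(c[i].round(1).tolist(),int(s[i,4])) for i in range(1,n) if s[i,4]>25 and any(b[0]<c[i][0]<b[2] and b[1]<c[i][1]<b[3] for b in boxes)]
E
python3 - <<'E'
from h import *
go([.4647,.0280,.032],0)
for n,b in(('top',[(150,200,490,290)]),('side',[(285,160,400,390)])):
    a=cv2.imread(f'pics/{n}0.png'); c=np.ascontiguousarray(vision.camera(n)[:,:,::-1]); cv2.imwrite(f'pics/{n}8.png',c)
    print(n,'before',brass(a,b)); print(n,'now',brass(c,b))
n=[.4647,.028]
for th in(1.57,1.8): print(th,px('side',[n[0],n[1]+.095-.18*np.cos(th),.062+.18*np.sin(th)]))
E
```

```text
time: 48.0
ee_pos: [0.4642, 0.0246, 0.3211]
eef_rot: [0.707, 0.707, 0.0, -0.0]
ft_force: [-0.7, 1.2, -0.1]
width: 0.0568
grip_force: 0.0
t 48.0 p [0.4642 0.0246 0.3211] x [0.001 1.    0.001] y [ 1.    -0.001  0.   ] z [ 0.     0.001 -1.   ] F [-0.7  1.2 -0.1] w 0.0568 g 0.0 j7 -0.21
units [0.1  0.02 9.64]
turn about world z deg 0.0 units tool z -0.0
top before [([217.6, 217.9], 211), ([186.4, 250.6], 2279), ([372.1, 246.9], 203), ([327.9, 274.1], 114)]
top now [([217.6, 217.9], 211), ([186.4, 250.5], 2281), ([373.9, 246.6], 158)]
side before [([318.1, 206.1], 106), ([369.3, 365.2], 240), ([384.2, 376.5], 96)]
side now [([317.8, 206.0], 122), ([384.1, 376.9], 61)]
1.57 [[332.22994908 227.79423908]]
1.8 [[335.80314141 243.92766147]]
```

```bash
python3 -m crank '[[[0.1,0.02,1],0],[[0,0,1],0],[[0,0,1],0],[[0,0,1],0],[[0,0,1],0],[[0,0,1],0],[[0,0,1],0],[[0,0,1],0],[[0,0,0.8],0],[[0,0,0.5],0],[[0,0,0.3],0],[[0,0,0],0]]'
python3 -m crank '[[[0,0,0],0],[[0,0,0],0],[[0,0,0],0],[[0,0,0],0]]' 0.2 25
python3 -m crank '[[[0,0,-0.3],0],[[0,0,-0.6],0],[[0,0,-0.9],0],[[0,0,-1],0],[[0,0,-1],0],[[0,0,0],0]]'
python3 -c "
from h import *
go([.43,-.27,.1],90)"
```

```text
time: 49.6
ee_pos: [0.4649, 0.0294, 0.0328]
eef_rot: [0.706, 0.708, -0.0, -0.0]
ft_force: [-0.9, -0.4, 0.8]
width: 0.0567
grip_force: 0.0
time: 50.1
ee_pos: [0.4651, 0.0292, 0.0332]
eef_rot: [0.706, 0.708, 0.0, -0.0]
ft_force: [-1.0, 0.4, 3.1]
width: 0.0293
grip_force: 25.0
time: 50.85
ee_pos: [0.4661, 0.0293, 0.149]
eef_rot: [0.706, 0.708, 0.002, 0.001]
ft_force: [0.6, 1.3, -2.7]
width: 0.0291
grip_force: 25.0
t 50.85 p [0.4661 0.0293 0.149 ] x [-0.002  1.     0.002] y [1.    0.002 0.004] z [ 0.004  0.002 -1.   ] F [ 0.6  1.3 -2.7] w 0.0291 g 25.0 j7 -0.14
units [-9.98 -1.23  1.61]
turn about world z deg 89.9 units tool z -11.24
```

```bash
python3 -m crank '[[[-0.97,-0.1,0],0],[[-0.97,-0.1,0],0],[[-0.97,-0.1,0],0],[[-0.97,-0.1,0],0],[[-0.97,-0.1,0],0],[[-0.97,-0.1,0],0],[[-0.97,-0.1,0],0],[[-0.97,-0.1,0],0],[[-0.97,-0.1,0],0],[[-0.97,-0.1,0],0],[[-0.97,-0.1,0],0],[[-0.97,-0.1,0],0]]'
python3 -m crank '[[[-0.97,-0.1,0],0],[[-0.9,0,0],0],[[0,0,0.4],0],[[0,0,0.9],0],[[0,0,0.9],0],[[0,0,0.9],0],[[0,0,0.7],0],[[0,0,0],0]]'
python3 -c "
from h import *
go([.428,-.378,.025],0)"
```

```text
time: 52.35
ee_pos: [0.4289, -0.3207, 0.1458]
eef_rot: [0.706, 0.708, -0.0, -0.001]
ft_force: [0.2, -0.3, -1.8]
width: 0.0291
grip_force: 25.0
time: 53.35
ee_pos: [0.4258, -0.375, 0.0312]
eef_rot: [0.706, 0.708, -0.0, -0.002]
ft_force: [-0.3, -0.4, -1.7]
width: 0.0294
grip_force: 25.0
t 53.35 p [ 0.4258 -0.375   0.0312] x [-0.002  1.     0.002] y [ 1.     0.002 -0.003] z [-0.003  0.002 -1.   ] F [-0.3 -0.4 -1.7] w 0.0294 g 25.0 j7 1.03
units [-0.1   0.07  0.2 ]
turn about world z deg -0.1 units tool z 0.02
```

```bash
python3 -m crank '[[[0,0,0.1],0],[[0,0,0.1],0],[[0,0,0],0]]'
python3 -m crank '[[[0,0,0],0],[[0,0,0],0],[[0,0,0],0],[[0,0,-0.6],0],[[0,0,-1],0],[[0,0,-1],0],[[0,0,-1],0],[[0,0,0],0]]' 0.6
python3 -m crank '[[[0.97,0.12,0],0],[[0.97,0.12,0],0],[[0.97,0.12,0],0],[[0.97,0.12,0],0],[[0.97,0.12,0],0],[[0.97,0.12,0],0],[[0.97,0.12,0],0],[[0.97,0.12,0],0],[[0,0,0],0]]'
python3 - <<'E'
from h import *
go([.455,-.138,.016],0)
for n,b in(('top',[(150,200,490,290)]),('side',[(285,130,400,390)])):
    c=np.ascontiguousarray(vision.camera(n)[:,:,::-1]); cv2.imwrite(f'pics/{n}9.png',c)
    print(n,'now',brass(c,b))
print(px('side',[.428,-.378,.03]))
E
```

```text
time: 53.72
ee_pos: [0.427, -0.3763, 0.0272]
eef_rot: [0.706, 0.708, 0.0, 0.0]
ft_force: [-0.4, -0.1, -1.8]
width: 0.0293
grip_force: 25.0
time: 54.72
ee_pos: [0.4277, -0.3774, 0.138]
eef_rot: [0.707, 0.708, 0.001, 0.002]
ft_force: [-0.8, -0.4, 0.2]
width: 0.0519
grip_force: 0.0
time: 55.85
ee_pos: [0.4552, -0.1412, 0.1348]
eef_rot: [0.705, 0.709, 0.0, -0.001]
ft_force: [-0.9, 0.4, -0.5]
width: 0.052
grip_force: 0.0
t 55.85 p [ 0.4552 -0.1412  0.1348] x [-0.006  1.     0.001] y [ 1.     0.006 -0.   ] z [-0.     0.001 -1.   ] F [-0.9  0.4 -0.5] w 0.052 g 0.0 j7 0.3
units [ 0.1  -0.    3.96]
turn about world z deg -0.3 units tool z 0.04
top now [([217.6, 217.8], 208), ([186.4, 250.6], 2278), ([367.7, 245.9], 78), ([460.9, 258.3], 200)]
side now [([318.1, 206.2], 111), ([383.4, 377.8], 35)]
[[313.8983659  144.10684685]]
```

```bash
python3 -m crank '[[[0.1,0,1],0],[[0,0,1],0],[[0,0,1],0],[[0,0,0.6],0],[[0,0,0.3],0],[[0,0,0],0]]'
python3 -m crank '[[[0,0,0],0],[[0,0,0],0],[[0,0,0],0],[[0,0,0],0]]' 0.2 25
python3 -m crank '[[[0,0,-0.6],0],[[0,0,-1],0],[[0,0,-1],0],[[0,0,0],0]]'
python3 -c "
from h import *
go([.428,-.318,.027],0)"
```

```text
time: 56.7
ee_pos: [0.4547, -0.1412, 0.0178]
eef_rot: [0.707, 0.707, -0.0, -0.0]
ft_force: [0.3, -0.7, 0.4]
width: 0.0522
grip_force: 0.0
time: 57.2
ee_pos: [0.4557, -0.1403, 0.0184]
eef_rot: [0.706, 0.708, 0.001, 0.0]
ft_force: [-0.1, 0.4, 3.7]
width: 0.0296
grip_force: 25.0
time: 57.7
ee_pos: [0.456, -0.1403, 0.0972]
eef_rot: [0.706, 0.708, 0.001, 0.001]
ft_force: [-0.5, 0.8, -3.0]
width: 0.0292
grip_force: 25.0
t 57.7 p [ 0.456  -0.1403  0.0972] x [-0.002  1.     0.001] y [1.    0.002 0.003] z [ 0.003  0.001 -1.   ] F [-0.5  0.8 -3. ] w 0.0292 g 25.0 j7 0.37
units [-5.92 -0.96  2.33]
turn about world z deg -0.1 units tool z 0.02
```

```bash
python3 -m crank '[[[-0.9,-0.15,0],0],[[-0.9,-0.15,0],0],[[-0.9,-0.15,0],0],[[-0.9,-0.15,0],0],[[-0.9,-0.15,0],0],[[-0.9,-0.15,0],0],[[-0.5,-0.06,0],0],[[0,0,0.8],0],[[0,0,0.8],0],[[0,0,0.6],0],[[0,0,0.15],0],[[0,0,0],0]]'
python3 -m crank '[[[0,0,0.1],0],[[0,0,0],0]]'
python3 -c "
from h import *
st()"
python3 -m crank '[[[0,0,0],0],[[0,0,0],0],[[0,0,0],0],[[0,0,-0.6],0],[[0,0,-1],0],[[0,0,-1],0],[[0,0,-1],0],[[0,0,-1],0],[[0,0,-1],0],[[0,0,-1],0],[[0,0,-1],0],[[0,0,0],0]]' 0.6
python3 - <<'E'
from h import *
go([.5342,.2823,.3],0)
for n,b in(('top',[(150,200,490,290)]),('side',[(285,130,400,390)])):
    c=np.ascontiguousarray(vision.camera(n)[:,:,::-1]); cv2.imwrite(f'pics/{n}10.png',c)
    print(n,'now',brass(c,b))
E
```

```text
time: 59.2
ee_pos: [0.4266, -0.3175, 0.0254]
eef_rot: [0.706, 0.708, -0.0, -0.0]
ft_force: [-0.2, -0.0, -1.1]
width: 0.0293
grip_force: 25.0
time: 59.45
ee_pos: [0.4269, -0.3174, 0.0227]
eef_rot: [0.706, 0.708, 0.0, 0.0]
ft_force: [-0.3, -0.6, -1.7]
width: 0.0295
grip_force: 25.0
t 59.45 p [ 0.4269 -0.3174  0.0227] x [-0.002  1.     0.   ] y [1.    0.002 0.001] z [ 0.001  0.    -1.   ] F [-0.3 -0.6 -1.7] w 0.0295 g 25.0 j7 0.94
time: 60.95
ee_pos: [0.4271, -0.3185, 0.2531]
eef_rot: [0.707, 0.708, 0.001, 0.002]
ft_force: [-0.6, 0.2, -0.0]
width: 0.0521
grip_force: 0.0
t 60.95 p [ 0.4271 -0.3185  0.2531] x [-0.001  1.    -0.001] y [1.    0.001 0.004] z [ 0.004 -0.001 -1.   ] F [-0.6  0.2 -0. ] w 0.0521 g 0.0 j7 0.7
units [20.02  3.6  -1.57]
turn about world z deg -0.1 units tool z 0.01
top now [([217.6, 217.9], 207), ([186.4, 250.6], 2278), ([438.0, 258.1], 192), ([457.0, 257.5], 83), ([327.9, 274.1], 120)]
side now [([316.3, 154.3], 295), ([378.5, 354.5], 31), ([384.0, 376.6], 90)]
```

```bash
python3 -m crank '[[[0.5,0,-0.5],0],[[0.98,0.18,-0.5],0],[[0.98,0.18,-0.5],0],[[0.98,0.18,-0.4],0],[[0.98,0.18,0],0],[[0.98,0.18,0],0],[[0.98,0.18,0],0],[[0.98,0.18,0],0],[[0.98,0.18,0],0],[[0.98,0.18,0],0],[[0.98,0.18,0],0],[[0.98,0.18,0],0]]'
python3 -m crank '[[[0.98,0.18,0],0],[[0.98,0.18,0],0],[[0.98,0.18,0],0],[[0.98,0.18,0],0],[[0.98,0.18,0],0],[[0.98,0.18,0],0],[[0.98,0.18,0],0],[[0.98,0.18,0],0],[[0.9,0.18,0],0],[[0,0,0],0]]'
python3 -m crank '[[[0,0,0],-0.94],[[0,0,0],-0.94],[[0,0,0],-0.94],[[0,0,0],-0.94],[[0,0,0],-0.94],[[0,0,0],-0.94],[[0,0,0],-0.94],[[0,0,0],-0.94],[[0,0,0],-0.94],[[0,0,0],-0.94],[[0,0,0],-0.94],[[0,0,0],-0.9]]'
python3 - <<'E'
from h import *
go([.5342,.2823,.017],90)
c=np.ascontiguousarray(vision.camera('side')[:,:,::-1]); cv2.imwrite('pics/side11.png',c)
a=cv2.imread('pics/side0.png')
cv2.imwrite('pics/cmp.png',np.hstack([cv2.resize(i[320:420,280:400],(400,333),interpolation=2) for i in(a,c)]))
E
```

```text
time: 62.55
ee_pos: [0.4849, 0.0218, 0.3065]
eef_rot: [0.707, 0.708, -0.001, -0.0]
ft_force: [0.2, -0.5, 0.4]
width: 0.0522
grip_force: 0.0
time: 63.8
ee_pos: [0.5328, 0.2864, 0.3061]
eef_rot: [0.705, 0.709, -0.001, -0.0]
ft_force: [-0.4, -0.4, 0.7]
width: 0.0523
grip_force: 0.0
time: 65.3
ee_pos: [0.5335, 0.2827, 0.3073]
eef_rot: [-0.002, 1.0, -0.0, -0.0]
ft_force: [-0.4, 0.4, 0.8]
width: 0.0522
grip_force: 0.0
t 65.3 p [0.5335 0.2827 0.3073] x [-1.    -0.004  0.   ] y [-0.004  1.    -0.   ] z [-0. -0. -1.] F [-0.4  0.4  0.8] w 0.0522 g 0.0 j7 1.08
units [-0.02 -0.01  9.68]
turn about world z deg -0.2 units tool z 0.03
```

View pics/cmp.png

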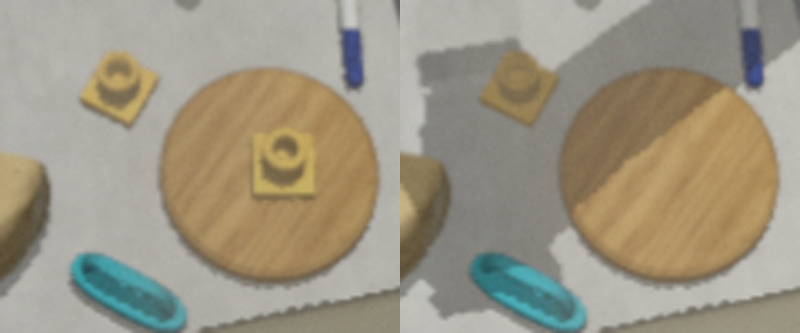

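Nut unmoved (collar at crop 519,67 versus 119,67 before); the disc is empty and other things are in place.

```bash
python3 - <<'E'
from h import *
print(w('side',280+119/3.333-.4,320+66/3.333-.4,.038))
E
python3 -m crank '[[[0,0,1],0],[[0,0,1],0],[[0,0,1],0],[[0,0,1],0],[[0,0,1],0],[[0,0,1],0],[[0,0,1],0],[[0,0,1],0],[[0,0,0.8],0],[[0,0,0.5],0],[[0,0,0.3],0],[[0,0,0],0]]'
python3 -m crank '[[[0,0,0],0],[[0,0,0],0],[[0,0,0],0],[[0,0,0],0]]' 0.2 25
python3 -m crank '[[[0,0,-0.6],0],[[0,0,-1],0],[[0,0,-1],0],[[0,0,-1],0],[[0,0,-1],0],[[0,0,-1],0],[[0,0,-1],0],[[0,0,-1],0],[[0,0,-1],0],[[0,0,-1],0],[[0,0,-0.2],0],[[0,0,0],0]]'
python3 -c "
from h import *
go([.428,-.262,.31],0)"
```

```text
[0.53492731 0.28159286 0.038     ]
time: 66.85
ee_pos: [0.5334, 0.2833, 0.0194]
eef_rot: [-0.0, 1.0, -0.0, -0.0]
ft_force: [-0.2, 0.6, 0.1]
width: 0.0522
grip_force: 0.0
time: 67.35
ee_pos: [0.5336, 0.2836, 0.0199]
eef_rot: [-0.0, 1.0, 0.0, 0.0]
ft_force: [-0.6, -0.1, 3.6]
width: 0.0295
grip_force: 25.0
time: 68.85
ee_pos: [0.5332, 0.2832, 0.3132]
eef_rot: [-0.0, 1.0, 0.0, -0.0]
ft_force: [-0.1, 0.4, -3.1]
width: 0.0292
grip_force: 25.0
t 68.85 p [0.5332 0.2832 0.3132] x [-1. -0.  0.] y [-0.  1.  0.] z [-0.  0. -1.] F [-0.1  0.4 -3.1] w 0.0292 g 25.0 j7 1.08
units [  3.51 -18.17   0.11]
turn about world z deg 90.0 units tool z -11.25
```

```bash
python3 -m crank '[[[0.19,-0.96,0],0],[[0.19,-0.96,0],0],[[0.19,-0.96,0],0],[[0.19,-0.96,0],0],[[0.19,-0.96,0],0],[[0.19,-0.96,0],0],[[0.19,-0.96,0],0],[[0.19,-0.96,0],0],[[0.19,-0.96,0],0],[[0.19,-0.96,0],0],[[0.19,-0.96,0],0],[[0.19,-0.96,0],0]]' - 40
python3 -m crank '[[[0.19,-0.96,0.9],0],[[0.19,-0.96,0.9],0],[[0.19,-0.96,0.9],0],[[0.19,-0.96,0.9],0],[[0.19,-0.96,0.9],0],[[0.19,-0.96,0.5],0],[[0,-0.8,0],0],[[0,0,0],0]]'
python3 -m crank '[[[0,0,0],0.94],[[0,0,0],0.94],[[0,0,0],0.94],[[0,0,0],0.94],[[0,0,0],0.94],[[0,0,0],0.94],[[0,0,0],0.94],[[0,0,0],0.94],[[0,0,0],0.94],[[0,0,0],0.94],[[0,0,0],0.94],[[0,0,0],0.91]]'
python3 -c "
from h import *
go([.428,-.260,.025],0)"
```

```text
time: 70.35
ee_pos: [0.4644, -0.0636, 0.3127]
eef_rot: [-0.0, 1.0, 0.0, -0.0]
ft_force: [0.8, 0.0, -2.4]
width: 0.0289
grip_force: 40.0
time: 71.35
ee_pos: [0.4298, -0.2608, 0.1628]
eef_rot: [0.001, 1.0, -0.0, -0.001]
ft_force: [-0.8, 0.9, -2.2]
width: 0.0289
grip_force: 40.0
time: 72.85
ee_pos: [0.4309, -0.258, 0.163]
eef_rot: [0.708, 0.706, 0.0, -0.001]
ft_force: [0.3, 0.2, -1.6]
width: 0.0288
grip_force: 40.0
t 72.85 p [ 0.4309 -0.258   0.163 ] x [0.003 1.    0.001] y [ 1.    -0.003 -0.   ] z [-0.     0.001 -1.   ] F [ 0.3  0.2 -1.6] w 0.0288 g 40.0 j7 0.59
units [-0.07 -0.1   4.6 ]
turn about world z deg 0.1 units tool z -0.02
```

```bash
python3 -m crank '[[[-0.07,-0.05,0.9],0],[[0,0,1],0],[[0,0,1],0],[[0,0,0.8],0],[[0,0,0.6],0],[[0,0,0.15],0],[[0,0,0],0]]'
python3 -m crank '[[[0,0,0.08],0],[[0,0,0.05],0],[[0,0,0],0]]'
python3 -c "
from h import *
st()"
```

```text
time: 73.72
ee_pos: [0.4298, -0.2611, 0.0302]
eef_rot: [0.707, 0.707, 0.0, 0.0]
ft_force: [-0.2, 0.3, -1.7]
width: 0.0292
grip_force: 40.0
time: 74.1
ee_pos: [0.4299, -0.2611, 0.0262]
eef_rot: [0.707, 0.707, 0.0, 0.0]
ft_force: [0.6, 1.1, -2.3]
width: 0.0291
grip_force: 40.0
t 74.1 p [ 0.4299 -0.2611  0.0262] x [-0.001  1.     0.   ] y [1.    0.001 0.   ] z [ 0.  0. -1.] F [ 0.6  1.1 -2.3] w 0.0291 g 40.0 j7 0.81
```

```bash
python3 -m crank '[[[0,0,0.06],0],[[0,0,0],0]]'
python3 -m crank '[[[0,0,0],0],[[0,0,0],0],[[0,0,0],0],[[0,0,-0.6],0],[[0,0,-1],0],[[0,0,-1],0],[[0,0,-1],0],[[0,0,-1],0],[[0,0,-1],0],[[0,0,-1],0],[[0,0,-1],0],[[0,0,0],0]]' 0.55
python3 -m crank '[[[0.5,-1,0],0],[[0.5,-1,-0.3],0],[[0.5,-0.5,-0.3],0],[[0.5,0,0],0],[[0,0,0],0],[[0,0,0],0]]'
python3 - <<'E'
from h import *
st()
a=vision.camera('side')[:,:,::-1]; b=vision.camera('top')[:,:,::-1]
cv2.imwrite('pics/fin.png',np.hstack([cv2.resize(a[120:400,270:400],None,fx=2.1,fy=2.1),cv2.resize(cv2.resize(b[190:310,150:500],None,fx=1.5,fy=1.5),(525,588))]))
E
```

```text
time: 74.35
ee_pos: [0.4296, -0.2612, 0.0241]
eef_rot: [0.707, 0.707, -0.0, -0.0]
ft_force: [0.1, -0.4, -3.0]
width: 0.0291
grip_force: 40.0
time: 75.85
ee_pos: [0.4303, -0.2622, 0.2547]
eef_rot: [0.707, 0.707, 0.002, 0.001]
ft_force: [-0.1, 0.4, -1.3]
width: 0.0476
grip_force: 0.0
time: 76.6
ee_pos: [0.3548, -0.2017, 0.2697]
eef_rot: [0.707, 0.707, -0.001, -0.0]
ft_force: [-0.4, 0.2, -0.3]
width: 0.0478
grip_force: 0.0
t 76.6 p [ 0.3548 -0.2017  0.2697] x [-0.     1.    -0.001] y [ 1.     0.    -0.001] z [-0.001 -0.001 -1.   ] F [-0.4  0.2 -0.3] w 0.0478 g 0.0 j7 0.14
```

View pics/fin.png

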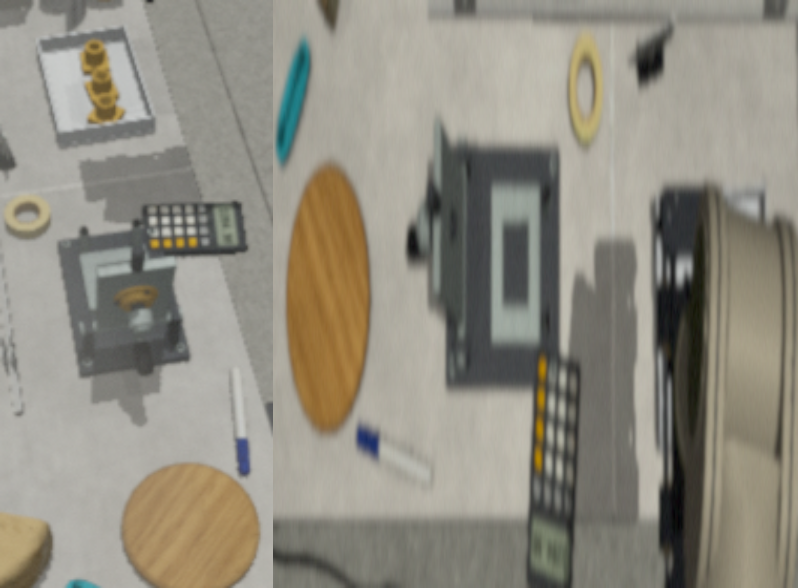

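The tray (left image, 95,80) holds all three nuts standing. The leaf is open past upright, the nest is empty and the other things are in place.

```bash
python3 -c "
from bench import r
print(r.close_job())"
```

```text
the job is handed in; nothing more can be done
None
```

The job is handed in at about 77 s: the blank was tapped to the depth stop, the tap wound right out, the leaf left standing open past upright, and all three nuts (the new one and two finished ones) are in the tray; I have not seen how it was judged.

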